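Latch the painter's case

TASK

Close the draw latch on top of the painter's case: pull its wire loop out and hook it down behind the keeper on the other half, then swing the lever back over centre so that it draws the two halves together. Press the lever down onto its rubber bumper and hold it there for a moment with about 12 N (never over 22 N on lever or case, and do not ram the loop against the keeper), then let go. Leave the jars, bottles and other things where they stand.

Things in the scene. Friction and masses are not known exactly. Their poses are not given: they have to be found in the camera images.
- case: Plywood painter's case standing on its hinge edge: 190 (x) by 320 (y) by 160 mm high. Origin: underside, below the seam between the halves, which runs along y over the flat top (z = 160). x points across the seam: fixed half (lever, 115 mm deep) at -x, hinged half (keeper, 75 mm deep) at +x. Fixed to the table
- latch_pivot (a point): Axis (along case y) on which the steel lever turns, 30 mm to -x of the case origin, 12 mm above the case top; axes as the case's. A firm rubber bumper under the handle, 52 mm to -x of it, is screwed to a different height on each case (0 to 8 mm, not measured), so the pressed lever stops somewhere between 0 and 0.17 rad: to be found by feel
- lever (a joint): Lever angle, rad: 0 lying level on the case top, pointing to case -x; 1.57 upright; up to 2.3 leaning over the keeper. Starts at 0.9 to 1.2, stays where left (friction 0.1 N m). Past centre below 0.3, it does not fall shut alone: press it onto its bumper. Plate 6 mm thick; handle (collider lever_c1) 20 mm wide, 22 to 62 mm from the pivot
- handle_end (a point): Middle of the free end of the lever, 62 mm from latch_pivot; the lever's 6 mm thickness is centred on the line between them
- loop: Steel wire loop (5 mm round wire, 37 mm wide over all) swinging freely on the lever, on a pin 16 mm from latch_pivot (by the handle side, 0.25 rad below the lever line). Its two arms run 70 mm to a cross-bar along y. Origin on the pin, x along the arms. Starts lying on top of the keeper, unhooked. Pulling it out turns the lever with it, which takes about 6 N
- loop_tab (a point): Grasp point on the loop's pull tab: a plate 14 mm wide (y), 5 mm thick, 36 mm long, rising outward from the middle of the cross-bar at 50 degrees to the arms. The point is 25 mm from the bar: 16 mm outward, 19 mm above it. Pinch it by its two 14 mm-apart edges (along case y), from above
- loop_bar (a point): Middle of the loop's cross-bar (5 mm round), the part that hooks behind the keeper
- keeper (a point): Seat of the cross-bar in the keeper, a hook 14 mm wide on the hinged half: its upright is on the -x side of this point, a lip above it reaches 4 mm to +x of it; the lip's top is 10 mm and its underside 7 mm above the point, the keeper's floor 4 mm below it. The bar must pass 7 mm or more to +x of it to get down; as far as 13 mm is possible with the lever at 2.3 rad. Axes as the case's
- half (a joint): Opening angle of the hinged half, rad: about 0.04 (6 mm gap at the top seam) while a springy seal holds it ajar, below 0.016 (2.5 mm) once drawn shut; the seal pushes back with about 3.5 N per mm. The keeper moves with it. Swinging the lever shut under load takes about 6 N at the handle
- ink_jar: Small glass jar with black cap, 32 mm across, 40 mm high, standing on the case top to the +y side of the latch; origin under its base. Leave it
- gum_block: Black rubber block 26 by 45 by 16 mm on the case top to the -y side of the latch; origin under its base. Leave it
- paint_a: White paint bottle 48 mm across, 120 mm high, on the table by the case's +y end; origin under its base. Leave it
- paint_b: Clear bottle with black cap 44 mm across, 100 mm high, on the table by the case's -y end; origin under its base. Leave it
- water_cup: White cup 72 mm across, 85 mm high, on the table; origin under its base. Leave it
- flat_brush: Flat brush lying on the table near the robot; leave it

How it is judged:
By the outcome, as a careful person would: the job done as asked, in the order asked, and still so for the second after the job is handed in, with the robot touching nothing.
It also fails if it takes over 51 s, if anything falls off the work surface, if the arm or the gripper's body presses on something with over 40 N, if the wrist force passes 120 N, or if a joint passes its speed limit or range.

ROBOT

A 6-joint arm with a two-finger parallel gripper is mounted at the origin on the work surface. World frame = base frame: x ahead of the robot, y to its left, z up, the work surface at z = 0. Lengths are in m, angles in rad, forces in N, time in s.
With the tool pointing down it reaches from about 0.25 to 0.775 m from the base axis. Payload 4 kg.
Tool frame: the origin (TCP) lies on the centre line of the jaws, within the pads' length; the fingertips stand 25 mm ahead of it and the grasp point (between the pads) lies 6 mm ahead of it; z points along the fingers, y is the line along which they close (so a half turn about z gives the same grasp; the last joint's range is limited). The gripper opens to 94 mm and grips with 3 to 60 N. Pads are 16 mm wide; open, the fingers measure 119 mm over their backs; the gripper's body (75 mm by 177 mm) begins 78 mm behind the grasp point.
Start: joints at [1.192, 0.087, 1.371, -0, 1.684, -0.103], TCP at [0.15, 0.529, 0.231] pointing down, gripper open.
Joint ranges: [-3.1, 3.1], [-0.76, 2.03], [0.27, 2.55], [-1.08, 4.22], [0.17, 2.65], [-2.57, 2.57]. Speed limits (rad/s): [2.79, 2.79, 3.14, 3.14, 3.14, 3.14].

INTERFACE

Orientations are given as [roll, pitch, yaw] about the fixed x, y, z axes, in that order (R = Rz(yaw) Ry(pitch) Rx(roll)).
In Python, from bench import robot, imaging gives the robot as it stands. The module is installed in compiled form; this text tells all that it offers.
- The arm moves only by the tool drive_tool, never from a script. Its argument "series" is a list of rows, each a list of 3 entries, a list of its own where there are three numbers: the finger opening in m, from 0 to 0.094, then the shift along the tool's x, y, z in m, then the turn, a rotation vector about the tool's x, y, z in rad. A call has 1 to 5 rows; each row is the pose to reach, as a shift and turn from the pose commanded when the call began, along the tool's axes at that moment; what a row does not reach only later rows make up. A row lasts 1/8 s, in which the tool goes at most 62.5 mm and 10.7 degrees, less where a joint would pass 70% of its speed; a pose out of reach is approached as far as the arm can. A call with a gripper value outside its range is refused whole. The fingers move at their own pace and stop on an object; the grip force is fixed at half the most. Time passes only in rows, so rows that repeat a pose let the fingers close. It gives the time, the measured TCP pose, the force, the opening and the grip force at its end, in the units of the state.
- robot.get_obs(): the state, without advancing time (a new reading comes with each control period).
- imaging.snapshot(name): name is "side" or "top" or "wrist"; returns the picture (400x640x3 uint8, red, green, blue); there is no depth.
- imaging.get_calibration(name): a dict with "intrinsics" (3x3 intrinsics, pixels), "k1" (the pictures are not rectified: a ray, as slopes to the right and down, at radius r is drawn at 1 + k1 r^2 times it, then the intrinsics apply), "position" and "rotation" of the camera in the world. Camera axes: x right, y up, looking along -z (the intrinsics and any distortion apply to the point x, -y, -z); pixel columns grow to the right and rows downward; lengths in m; the calibration is good to about 2 mm. A picture is of the moment at which its call begins: read the wrist's pose just before it. get_calibration takes no time and is no camera call; for the wrist camera it gives the pose at the moment of the call.
- robot.close_job(): hands the job in; it is judged then, once.
The state is a dict: "time": time; "joint_positions": joint angles; "qvel": joint speeds; "joint_torque": joint torques, N m; "tool_pos": TCP position; "ee_rot": TCP orientation; "wrist_force": force on the tool from outside, world axes, zero at the start; "wrist_torque": the same for the moment, N m; "width": finger opening in m; "finger_force": force on a finger pad.
Only numpy, scipy, OpenCV 4.12 (cv2) and the standard library are available. Lean on these libraries where they do the work, as an engineer would, in place of code of your own. Each camera call takes 0.05 s, during which the arm holds its last target. There are 200 camera calls.

## Working session

There is one attempt and no reset: what is moved stays moved. The work goes in short steps, Python scripts to look and compute and a tool call to move; the robot and the scene stay as the last step left them, time stands still between calls to the robot, and variables do not carry over. Pictures are saved under pics/ and viewed, at most 10 in all, crops included, and the job is handed in when it is done.

Besides the shell and the picture viewer there is one more tool, called after "Call:" in YAML: its name, and indented under it one key for each argument. drive_tool: Moves the arm, as the interface text tells. Its arguments: {"type":"object","properties":{"series":{"type":"array"}},"required":["series"]}

```bash
mkdir -p pics; cat > h.py <<'E'
import numpy as np, cv2
from bench import robot, imaging
from scipy.spatial.transform import Rotation as R
def snap(n,f):
    c=imaging.get_calibration(n); im=imaging.snapshot(n); cv2.imwrite('pics/'+f,im[:,:,::-1]); return im,c
def ray(c,u,v):
    K=np.array(c['intrinsics']); k=float(c['k1'])
    d=np.array([(u-K[0,2])/K[0,0],(v-K[1,2])/K[1,1]]); s=d.copy()
    for _ in range(30): s=d/(1+k*(s@s))
    w=np.array(c['rotation'])@np.array([s[0],-s[1],-1]); return np.array(c['position']),w/np.linalg.norm(w)
def plane(c,u,v,z):
    p,w=ray(c,u,v); return p+w*(z-p[2])/w[2]
def proj(c,P):
    q=np.array(c['rotation']).T@(np.array(P)-np.array(c['position'])); s=np.array([q[0],-q[1]])/-q[2]
    s=s*(1+float(c['k1'])*(s@s)); K=np.array(c['intrinsics']); return K[0,0]*s[0]+K[0,2],K[1,1]*s[1]+K[1,2]
def tri(rs):
    A=np.zeros((3,3));b=np.zeros(3)
    for p,w in rs:
        M=np.eye(3)-np.outer(w,w);A+=M;b+=M@p
    x=np.linalg.solve(A,b); return x,[np.linalg.norm(np.cross(x-p,w)) for p,w in rs]
E
python3 - <<'E'
from h import *
np.set_printoptions(precision=4,suppress=True)
for n in('top','side','wrist'):
    im,c=snap(n,n+'0.png'); print(n,c)
o=robot.get_obs(); print(o)
E
```

```text
top {'intrinsics': array([[434.6974,   0.    , 320.3856],
       [  0.    , 434.6974, 202.0436],
       [  0.    ,   0.    ,   1.    ]]), 'k1': -0.0003866283944324416, 'position': array([0.245 , 0.0075, 1.2059]), 'rotation': array([ 0.1982, -0.0185, -1.5845])}
side {'intrinsics': array([[463.4032,   0.    , 318.5431],
       [  0.    , 463.4032, 197.8586],
       [  0.    ,   0.    ,   1.    ]]), 'k1': -0.1221833698777202, 'position': array([ 0.1062, -0.5551,  0.8815]), 'rotation': array([ 0.7291, -0.0026, -0.5736])}
wrist {'intrinsics': array([[299.6233,   0.    , 319.669 ],
       [  0.    , 299.6233, 205.0506],
       [  0.    ,   0.    ,   1.    ]]), 'k1': 0.012005851817718013, 'position': array([0.078 , 0.549 , 0.3844]), 'rotation': array([-0.2583,  0.0012,  1.2946])}
{'time': 0.15, 'joint_positions': array([ 1.1919,  0.0878,  1.3719,  0.    ,  1.6836, -0.1031]), 'qvel': array([ 0.0012, -0.0032, -0.0034,  0.0006,  0.0001,  0.    ]), 'joint_torque': array([  0.0009, -34.0646, -30.2791,   0.0719,   0.0306,  -0.0001]), 'tool_pos': array([0.1496, 0.5289, 0.2296]), 'ee_rot': array([-3.1399, -0.0002,  2.8658]), 'wrist_force': array([0.4124, 0.3974, 0.7651]), 'wrist_torque': array([-0.023 , -0.0375,  0.0201]), 'finger_force': 0.0, 'width': 0.0940405828129837}
```

```bash
sed -i "s/c=imaging.get_calibration(n);/c=imaging.get_calibration(n); c['rotation']=R.from_euler('xyz',c['rotation']).as_matrix();/" h.py; python3 -c "
import cv2
a=cv2.imread('pics/top0.png');b=cv2.imread('pics/side0.png')
cv2.imwrite('pics/ts.png',cv2.vconcat([cv2.resize(a,(480,300)),cv2.resize(b,(480,300))]))"
```

```text
(no output)
```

View pics/ts.png

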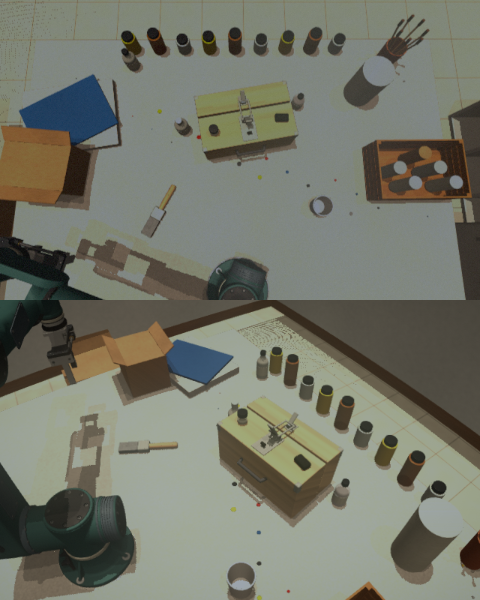

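```bash
python3 -c "
import cv2
a=cv2.imread('pics/top0.png')[95:225,245:415];b=cv2.imread('pics/side0.png')[120:300,280:470]
cv2.imwrite('pics/c1.png',cv2.resize(a,None,fx=4.5,fy=4.5,interpolation=2));cv2.imwrite('pics/c2.png',cv2.resize(b[:140],None,fx=4.2,fy=4.2,interpolation=2))"
```

```text
(no output)
```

View pics/c1.png

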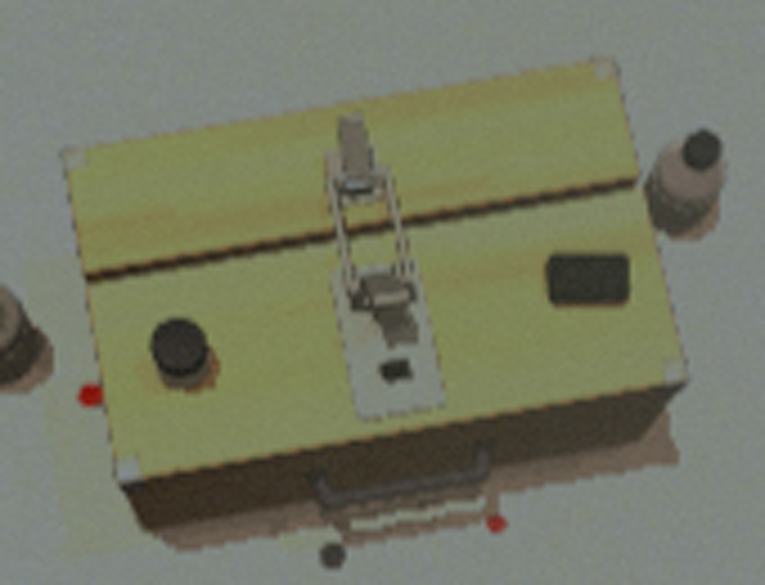

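View pics/c2.png

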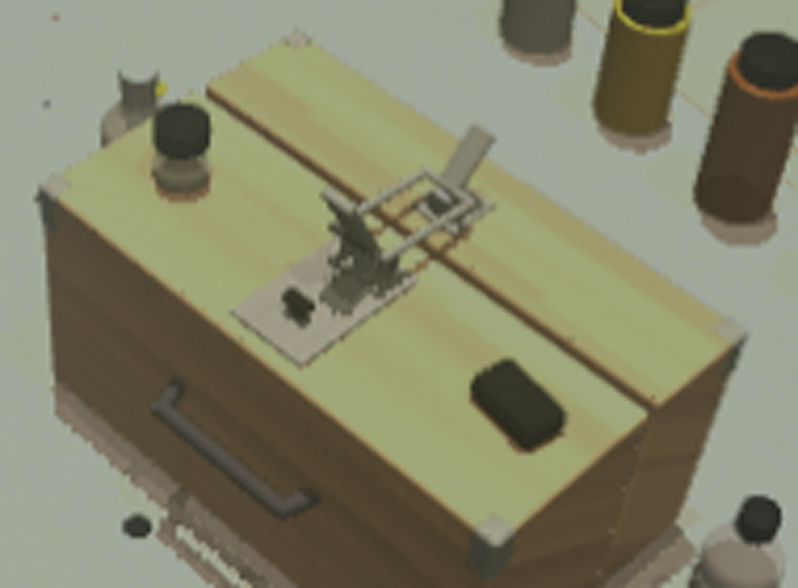

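The top crop shows the case corners at (65,152), (612,60), (685,380), (122,478), the seam ends at (88,276) and (635,182), and the tab from (358,180) to (350,118). The lever is leaning up. The side crop has case corners at (52,188) and (495,540), and the tab tip at about (483,135).

```bash
cat > m.py <<'E'
from h import *
np.set_printoptions(precision=4,suppress=True)
def cal(n):
    c=imaging.get_calibration(n); c['rotation']=R.from_euler('xyz',c['rotation']).as_matrix(); return c
T,S=cal('top'),cal('side')
t=lambda u,v:(245+u/4.5,95+v/4.5); s=lambda u,v:(280+u/4.2,120+v/4.2)
for nm,a in dict(fl=(65,152),fr=(612,60),nr=(685,380),nl=(122,478),sl=(88,276),sr=(635,182)).items(): print(nm,plane(T,*t(*a),.16))
for nm,a in dict(nl=(45,188),nr=(493,540),fl=(295,33),fr=(745,335),sl=(208,93),sr=(655,405)).items(): print('side',nm,plane(S,*s(*a),.16))
for nm,a,b in [('tabtip',(350,118),(483,135)),('nl',(122,478),(45,188)),('nr',(685,380),(493,540)),('bar',(358,185),(472,205)),('levertop',(385,295),(335,205))]:
    print(nm,tri([ray(T,*t(*a)),ray(S,*s(*b))]))
E
python3 m.py
```

```text
fl [0.6457 0.1371 0.16  ]
fr [ 0.6991 -0.174   0.16  ]
nr [ 0.5103 -0.2067  0.16  ]
nl [0.4581 0.1036 0.16  ]
sl [0.5728 0.1234 0.16  ]
sr [ 0.6257 -0.184   0.16  ]
side nl [0.4591 0.1021 0.16  ]
side nr [ 0.5138 -0.2054  0.16  ]
side fl [0.6456 0.1348 0.16  ]
side fr [ 0.7006 -0.1773  0.16  ]
side sl [0.5743 0.1185 0.16  ]
side sr [ 0.6309 -0.1863  0.16  ]
tabtip (array([ 0.6494, -0.0227,  0.2003]), [np.float64(0.0006310382568560407), np.float64(0.0006310382568560402)])
nl (array([0.459 , 0.1035, 0.1586]), [np.float64(0.0007199104905917048), np.float64(0.0007199104905917532)])
nr (array([ 0.5107, -0.2066,  0.1632]), [np.float64(0.0012757173477488202), np.float64(0.001275717347748812)])
bar (array([ 0.6319, -0.031 ,  0.1625]), [np.float64(0.00808994646673732), np.float64(0.008089946466737547)])
levertop (array([ 0.542 , -0.0386,  0.2201]), [np.float64(0.0003525218191950167), np.float64(0.00035252181919483524)])
```

```bash
cat > k.py <<'E'
from h import *
np.set_printoptions(precision=4,suppress=True)
O=np.array([.598,-.0325,0]); YAW=.170
Rc=R.from_euler('z',YAW)
w=lambda x,y,z: O+Rc.apply([x,y,z])      # case->world
c=lambda p: Rc.inv().apply(np.array(p)-O)
RT=lambda pit=0: R.from_euler('xyz',[np.pi,0,YAW+np.pi])*R.from_rotvec([0,pit,0])
def rel(p0,R0,p1,R1):
    return R0.inv().apply(np.array(p1)-p0).round(4),(R0.inv()*R1).as_rotvec().round(4)
E
python3 - <<'E'
from k import *
p0=np.array([.15,.529,.231]);R0=R.from_euler('xyz',[np.pi,0,2.8658])
print(rel(p0,R0,w(.02,0,.28),RT()))
E
```

```text
(array([-0.602 , -0.4097, -0.049 ]), array([ 0.    ,  0.    , -0.4458]))
```

Call:
drive_tool:
  series:
    - [0.094,[0,0,-0.06],[0,0,0]]
    - [0.094,[-0.04,-0.03,-0.09],[0,0,0]]
    - [0.094,[-0.09,-0.06,-0.1],[0,0,0]]
    - [0.094,[-0.14,-0.095,-0.1],[0,0,0]]
    - [0.094,[-0.19,-0.13,-0.1],[0,0,0]]

```text
time: 0.78
tool_pos: [0.298, 0.3509, 0.3304]
ee_rot: [3.141, 0.0, 2.866]
wrist_force: [0.3, 0.0, 0.0]
width: 0.0939
finger_force: 0.0
```

Call:
drive_tool:
  series:
    - [0.094,[-0.05,-0.035,0],[0,0,0]]
    - [0.094,[-0.1,-0.07,0],[0,0,0]]
    - [0.094,[-0.15,-0.105,0],[0,0,0]]
    - [0.094,[-0.2,-0.14,0],[0,0,0]]
    - [0.094,[-0.25,-0.175,0],[0,0,0]]

```text
time: 1.4
tool_pos: [0.491, 0.1142, 0.3302]
ee_rot: [3.141, -0.0, 2.866]
wrist_force: [0.3, -0.4, -0.3]
width: 0.0938
finger_force: 0.0
```

Call:
drive_tool:
  series:
    - [0.07,[-0.05,-0.035,0.01],[0,0,-0.15]]
    - [0.07,[-0.1,-0.07,0.03],[0,0,-0.3]]
    - [0.07,[-0.14,-0.095,0.05],[0,0,-0.446]]
    - [0.07,[-0.162,-0.105,0.05],[0,0,-0.446]]
    - [0.07,[-0.162,-0.105,0.05],[0,0,-0.446]]

```text
time: 2.02
tool_pos: [0.6178, -0.0306, 0.2784]
ee_rot: [3.141, -0.003, -2.974]
wrist_force: [-0.2, -0.5, 0.4]
width: 0.07
finger_force: 0.0
```

```bash
python3 - <<'E'
from k import *
o=robot.get_obs(); print(o['time'],o['tool_pos'],c(o['tool_pos']),o['ee_rot'],o['joint_positions'],o['wrist_force'])
im,cc=snap('wrist','w1.png'); np.savez('w1.npz',**{k:np.array(v) for k,v in cc.items()})
for P in [(-.03,0,.172),(.03,0,.18),(.052,0,.2)]: print(proj(cc,w(*P)))
E
python3 -c "
import cv2
a=cv2.imread('pics/w1.png')[60:360,180:460]
cv2.imwrite('pics/w1c.png',cv2.resize(a,None,fx=2,fy=2,interpolation=2))"
```

```text
2.025 [ 0.6178 -0.0306  0.2784] [ 0.0198 -0.0014  0.2784] [ 3.1405 -0.0031 -2.9737] [-0.1411  0.2415  1.1001  0.0001  1.8033 -1.8797] [-0.2169 -0.4677  0.4183]
(np.float64(321.0057945260331), np.float64(155.71952853219076))
(np.float64(321.1554094746009), np.float64(224.59958118343866))
(np.float64(321.3435189634607), np.float64(256.8906073730592))
```

View pics/w1c.png

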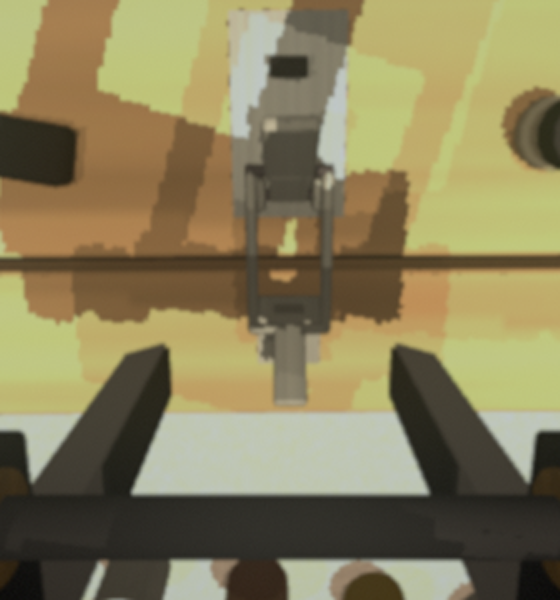

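The wrist crop shows the latch centred at about u=289. The bar runs along row 326 from 250 to 328, the tab tip is at (290,403), the seam is at row 263, and the lever end's top edge is near row 118. Nothing stands in the way of the fingers.

```bash
python3 - <<'E'
from k import *
exec(open('m.py').read().split('for nm')[0])
W={k:v for k,v in np.load('w1.npz').items()}
q=lambda u,v:(180+u/2,60+v/2)
for nm,a,b,d in [('tabtip',(290,403),(483,135),(350,118)),('bar',(289,326),(460,190),(359,188)),('barL',(328,326),(430,172),(330,170)),('barR',(250,326),(490,206),(392,180)),('levend',(290,120),(340,198),(385,295))]:
    for rs in ([ray(W,*q(*a)),ray(S,*s(*b))],[ray(W,*q(*a)),ray(S,*s(*b)),ray(T,*t(*d))]):
        p,e=tri(rs); print(nm,c(p),np.round(e,4))
print('seam',c(plane(W,*q(150,263),.16)),c(plane(W,*q(450,258),.16)))
E
```

```text
tabtip [0.0578 0.0035 0.1957] [0.0005 0.0005]
tabtip [0.0543 0.0019 0.1992] [0.0024 0.0005 0.0021]
bar [0.0341 0.0007 0.1722] [0.0038 0.0038]
bar [0.0282 0.     0.175 ] [0.0035 0.007  0.0075]
barL [0.0327 0.0191 0.1735] [0.0026 0.0026]
barL [0.0318 0.0174 0.1763] [0.0038 0.0017 0.0022]
barR [ 0.0349 -0.0179  0.1728] [0.0049 0.0049]
barR [ 0.0291 -0.0185  0.1756] [0.004  0.008  0.0073]
levend [-0.0578  0.0014  0.2274] [0.0012 0.0012]
levend [-0.0574  0.0024  0.2262] [0.0011 0.0018 0.0014]
seam [ 0.004  -0.0615  0.16  ] [0.002  0.0782 0.16  ]
```

Call:
drive_tool:
  series:
    - [0.05,[-0.028,0.003,0.0],[0,0,0]]
    - [0.04,[-0.028,0.003,0.03],[0,0,0]]
    - [0.04,[-0.028,0.003,0.06],[0,0,0]]
    - [0.04,[-0.028,0.003,0.07],[0,0,0]]
    - [0.04,[-0.028,0.003,0.07],[0,0,0]]

```text
time: 2.7
tool_pos: [0.6439, -0.0207, 0.2108]
ee_rot: [3.141, -0.0, -2.97]
wrist_force: [0.5, 0.0, 0.0]
width: 0.0402
finger_force: 0.0
```

```bash
python3 - <<'E'
from k import *
o=robot.get_obs(); print(o['time'],c(o['tool_pos']),o['ee_rot'],o['wrist_force'])
im,cc=snap('wrist','w2.png'); np.savez('w2.npz',**{k:np.array(v) for k,v in cc.items()})
im2,_=snap('side','s2.png')
cv2.imwrite('pics/v2.png',cv2.vconcat([cv2.resize(im[100:300,200:440],None,fx=1.8,fy=1.8,interpolation=2)[:,:,::-1],cv2.resize(im2[110:210,320:440],(432,240*432//432*1),interpolation=2)[:,:,::-1]]))
E
```

```text
2.7 [0.0473 0.0039 0.2108] [ 3.1413 -0.0003 -2.9704] [0.5473 0.0289 0.0049]
```

View pics/v2.png

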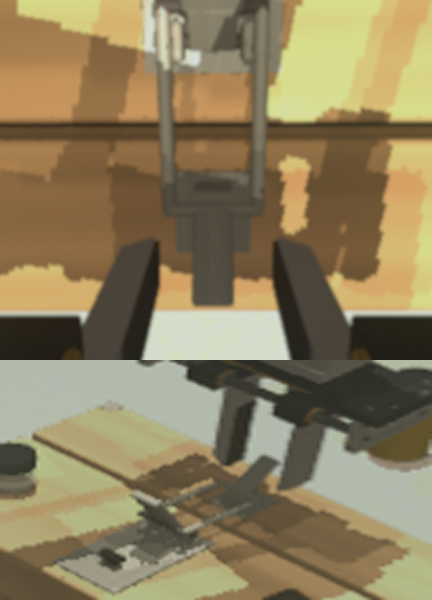

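The tab lies midway between the fingers: its centre is at crop u=213 and the fingers are at 158 and 274. The side view agrees. Next I lower 3 mm and close.

Call:
drive_tool:
  series:
    - [0.04,[-0.001,-0.001,0.003],[0,0,0]]
    - [0.01,[-0.001,-0.001,0.003],[0,0,0]]
    - [0.01,[-0.001,-0.001,0.003],[0,0,0]]
    - [0.01,[-0.001,-0.001,0.003],[0,0,0]]

```text
time: 3.3
tool_pos: [0.6457, -0.022, 0.2076]
ee_rot: [3.141, 0.0, -2.971]
wrist_force: [-0.2, 2.7, 0.6]
width: 0.0135
finger_force: 28.4
```

```bash
cat > traj.py <<'E'
import numpy as np
rot=lambda v,t: np.array([v[0]*np.cos(t)+v[1]*np.sin(t),-v[0]*np.sin(t)+v[1]*np.cos(t)])  # x toward -z
P=np.array([-30,172.])
pin=lambda a:P+16*np.array([-np.cos(a-.25),np.sin(a-.25)])
bar=lambda a,d:pin(a)+70*np.array([np.cos(d),-np.sin(d)])
def st(a,zb): return np.arcsin((pin(a)[1]-zb)/70)
E
python3 - <<'E'
from traj import *
a0=1.105;d0=st(a0,176.5);b0=bar(a0,d0);g=np.array([48,208])-b0
print(b0,d0)
for a,zb in [(1.105,176.5),(1.3,181),(1.7,181),(2.0,180),(2.2,180),(2.25,180),(2.25,172),(2.25,164),(2.1,164),(1.9,164),(1.7,164)]:
    d=st(a,zb);b=bar(a,d);T=b+rot(g,d-d0);print(a,zb,'bar',b.round(1),'dTCP',(T-np.array([48,208])).round(1),'turn',round(d-d0,3))
E
```

```text
[ 29.08963828 176.5       ] 0.10839980558973542
1.105 176.5 bar [ 29.1 176.5] dTCP [0. 0.] turn 0.0
1.3 181 bar [ 31.9 181. ] dTCP [1.5 5.2] turn -0.039
1.7 181 bar [ 37.7 181. ] dTCP [8.3 4.7] turn -0.01
2.0 180 bar [ 42.4 180. ] dTCP [13.4  3.5] turn 0.002
2.2 180 bar [ 45.6 180. ] dTCP [16.2  3.7] turn -0.01
2.25 180 bar [ 46.4 180. ] dTCP [16.8  3.8] turn -0.015
2.25 172 bar [ 45.1 172. ] dTCP [19.1 -6.6] turn 0.101
2.25 164 bar [ 42.9 164. ] dTCP [ 20.2 -17.4] turn 0.22
2.1 164 bar [ 40.4 164. ] dTCP [ 18.  -17.7] turn 0.232
1.9 164 bar [ 37. 164.] dTCP [ 14.9 -17.9] turn 0.241
1.7 164 bar [ 33.9 164. ] dTCP [ 11.7 -17.9] turn 0.24
```

Call:
drive_tool:
  series:
    - [0.01,[-0.001,0,-0.003],[0,-0.02,0]]
    - [0.01,[-0.003,0,-0.005],[0,-0.03,0]]
    - [0.01,[-0.006,0,-0.005],[0,-0.02,0]]
    - [0.01,[-0.009,0,-0.005],[0,-0.01,0]]
    - [0.01,[-0.009,0,-0.005],[0,-0.01,0]]

```text
time: 3.92
tool_pos: [0.6518, -0.0208, 0.2109]
ee_rot: [3.14, 0.002, -2.972]
wrist_force: [-6.2, 0.5, -0.5]
width: 0.0134
finger_force: 30.0
```

```bash
python3 - <<'E'
from k import *
o=robot.get_obs(); print(o['time'],c(o['tool_pos']),o['ee_rot'],Rc.inv().apply(o['wrist_force']))
E
```

```text
3.925 [0.055  0.0025 0.2109] [ 3.1398  0.002  -2.9715] [-6.0691  1.5701 -0.459 ]
```

Call:
drive_tool:
  series:
    - [0.01,[-0.002,0,0],[0,0.0,0]]
    - [0.01,[-0.004,0,0.001],[0,0.01,0]]
    - [0.01,[-0.006,0,0.001],[0,0.01,0]]
    - [0.01,[-0.0075,0,0.001],[0,0,0]]
    - [0.01,[-0.0075,0,0.001],[0,0,0]]

```text
time: 4.55
tool_pos: [0.6595, -0.0195, 0.2109]
ee_rot: [3.14, 0.004, -2.971]
wrist_force: [-4.9, 0.4, 0.7]
width: 0.0134
finger_force: 30.0
```

```bash
python3 - <<'E'
from k import *
o=robot.get_obs(); print(o['time'],c(o['tool_pos']),o['ee_rot'],Rc.inv().apply(o['wrist_force']))
im,_=snap('side','s3.png');im2,_=snap('wrist','w3.png')
cv2.imwrite('pics/v3.png',cv2.hconcat([cv2.resize(im2[100:300,220:420],(500,500),interpolation=2)[:,:,::-1],cv2.resize(im[130:210,340:420],(300,500)[:1]*2,interpolation=2)[:,:,::-1].copy() if 0 else cv2.copyMakeBorder(cv2.resize(im[130:210,345:420],(290,300),interpolation=2)[:,:,::-1],0,200,0,0,0)]))
E
```

```text
4.55 [0.0629 0.0024 0.2109] [ 3.1402  0.0044 -2.9715] [-4.748   1.2635  0.7332]
```

View pics/v3.png

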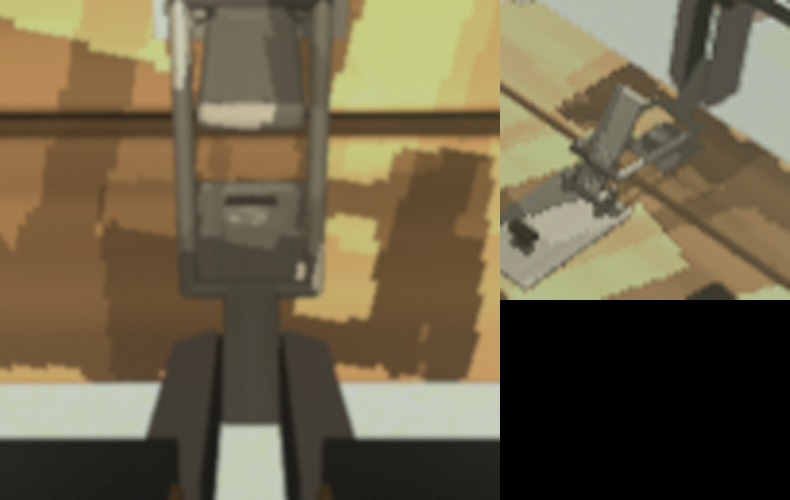

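The tab is still gripped and the lever leans past upright. The bar is at crop row 285, beyond the keeper, whose light and dark features lie at rows 195–235.

```bash
python3 - <<'E'
from k import *
W=imaging.get_calibration('wrist');W['rotation']=R.from_euler('xyz',W['rotation']).as_matrix()
q=lambda u,v:(220+u*.4,100+v*.4)
for nm,a in dict(seam1=(100,115),seam2=(100,133),plate=(250,180),slot0=(250,195),slot1=(250,208),lit1=(250,225),litend=(250,240),bar0=(250,275),bar1=(250,296)).items(): print(nm,[ (c(plane(W,*q(*a),z))*1000).round(1)[[0,1]] for z in(.16,.174,.18)])
E
```

```text
seam1 [array([  1.8, -37.7]), array([  0.8, -35. ]), array([  0.4, -33.8])]
seam2 [array([  6.6, -37.9]), array([  5.3, -35.2]), array([  4.7, -34. ])]
plate [array([19.4,  2.7]), array([17.3,  2.7]), array([16.3,  2.7])]
slot0 [array([23.6,  2.7]), array([21.2,  2.7]), array([20.1,  2.7])]
slot1 [array([27.3,  2.7]), array([24.6,  2.7]), array([23.4,  2.7])]
lit1 [array([32.1,  2.7]), array([29.1,  2.7]), array([27.8,  2.7])]
litend [array([36.4,  2.7]), array([33.1,  2.7]), array([31.7,  2.7])]
bar0 [array([46.7,  2.7]), array([42.7,  2.7]), array([40.9,  2.7])]
bar1 [array([53. ,  2.7]), array([48.5,  2.7]), array([46.6,  2.7])]
```

Call:
drive_tool:
  series:
    - [0.01,[-0.002,0,0.0],[0,0.0,0]]
    - [0.01,[-0.003,0,0.003],[0,0.04,0]]
    - [0.01,[-0.004,0,0.007],[0,0.07,0]]
    - [0.01,[-0.0045,0,0.01],[0,0.1,0]]
    - [0.01,[-0.0045,0,0.01],[0,0.1,0]]

```text
time: 5.28
tool_pos: [0.6648, -0.0185, 0.2007]
ee_rot: [3.14, -0.095, -2.971]
wrist_force: [-6.1, -0.0, 1.0]
width: 0.0139
finger_force: 30.0
```

```bash
python3 - <<'E'
from k import *
o=robot.get_obs(); print(o['time'],c(o['tool_pos']),o['ee_rot'],Rc.inv().apply(o['wrist_force']),Rc.inv().apply(o['wrist_torque']))
E
```

```text
5.275 [0.0682 0.0025 0.2007] [ 3.1402 -0.0954 -2.9712] [-6.0653  0.9918  1.0418] [ 0.3077  1.116  -0.0011]
```

Call:
drive_tool:
  series:
    - [0.01,[-0.0005,0,0.003],[0,0.03,0]]
    - [0.01,[-0.001,0,0.006],[0,0.07,0]]
    - [0.01,[-0.0015,0,0.009],[0,0.1,0]]
    - [0.01,[-0.0015,0,0.01],[0,0.12,0]]
    - [0.01,[-0.0015,0,0.01],[0,0.12,0]]

```text
time: 5.9
tool_pos: [0.6661, -0.0184, 0.1909]
ee_rot: [3.14, -0.213, -2.971]
wrist_force: [-4.9, 1.2, 0.8]
width: 0.0131
finger_force: 30.0
```

```bash
python3 - <<'E'
from k import *
o=robot.get_obs(); print(o['time'],c(o['tool_pos']),o['ee_rot'],Rc.inv().apply(o['wrist_force']),Rc.inv().apply(o['wrist_torque']))
im2,_=snap('wrist','w4.png');cv2.imwrite('pics/v4.png',cv2.resize(im2[100:300,220:420],(500,500),interpolation=2)[:,:,::-1])
im,_=snap('side','s4.png')
E
```

```text
5.9 [0.0695 0.0024 0.1909] [ 3.1403 -0.2131 -2.971 ] [-4.6081  2.0517  0.7758] [ 0.3756  0.8562 -0.0432]
```

View pics/v4.png

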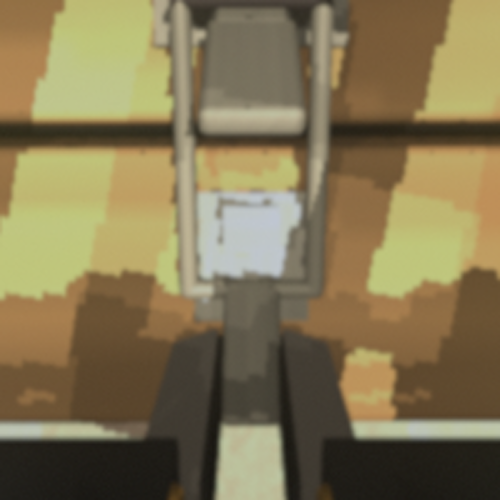

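The bar is now at row 290, below the lit keeper top and beyond its edge, with no vertical force. Next I pull back to seat it.

Call:
drive_tool:
  series:
    - [0.01,[0.002,0,0.0007],[0,0.01,0]]
    - [0.01,[0.004,0,0.0014],[0,0.01,0]]
    - [0.01,[0.006,0,0.002],[0,0.02,0]]
    - [0.01,[0.008,0,0.0022],[0,0.02,0]]
    - [0.01,[0.008,0,0.0022],[0,0.02,0]]

```text
time: 6.62
tool_pos: [0.662, -0.0191, 0.1918]
ee_rot: [-3.142, -0.22, -2.97]
wrist_force: [5.7, 4.6, -0.9]
width: 0.0133
finger_force: 30.0
```

```bash
python3 - <<'E'
from k import *
o=robot.get_obs(); print(o['time'],c(o['tool_pos']),o['ee_rot'],Rc.inv().apply(o['wrist_force']),Rc.inv().apply(o['wrist_torque']))
E
```

```text
6.625 [0.0654 0.0024 0.1918] [-3.1415 -0.2199 -2.9699] [ 6.3729  3.5509 -0.8629] [ 0.5348 -1.367  -0.1285]
```

Call:
drive_tool:
  series:
    - [0.01,[0.001,0,0.001],[0,0.0,0]]
    - [0.01,[0.002,0,0.0015],[0,0.0,0]]
    - [0.01,[0.003,0,0.002],[0,0.01,0]]
    - [0.01,[0.003,0,0.002],[0,0.01,0]]

```text
time: 7.12
tool_pos: [0.6585, -0.0197, 0.1905]
ee_rot: [-3.142, -0.231, -2.97]
wrist_force: [6.7, 3.9, -0.5]
width: 0.0137
finger_force: 30.0
```

```bash
python3 - <<'E'
from k import *
o=robot.get_obs(); print(o['time'],c(o['tool_pos']),o['ee_rot'],Rc.inv().apply(o['wrist_force']),Rc.inv().apply(o['wrist_torque']))
im2,_=snap('wrist','w5.png')
im,_=snap('side','s5.png')
cv2.imwrite('pics/v5.png',cv2.hconcat([cv2.resize(im2[100:300,220:420],(400,400),interpolation=2)[:,:,::-1],cv2.resize(im[130:210,345:425],(400,400),interpolation=2)[:,:,::-1]]))
E
```

```text
7.125 [0.0618 0.0024 0.1905] [-3.1416 -0.2306 -2.9699] [ 7.2543  2.6678 -0.4896] [ 0.484  -1.2595 -0.1183]
```

View pics/v5.png

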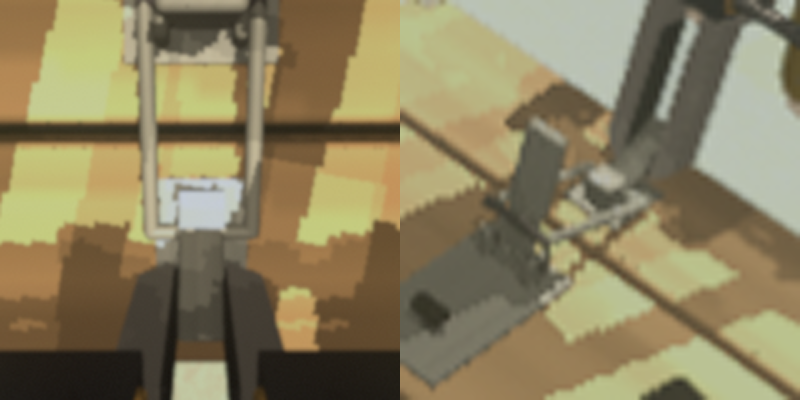

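The side view shows the keeper block standing inside the loop, so the bar is down behind it. I keep pulling back until the bar touches the upright.

Call:
drive_tool:
  series:
    - [0.01,[0.001,0,0.0005],[0,0.0,0]]
    - [0.01,[0.002,0,0.0008],[0,0.0,0]]
    - [0.01,[0.003,0,0.001],[0,0.0,0]]
    - [0.01,[0.003,0,0.001],[0,0.0,0]]

```text
time: 7.72
tool_pos: [0.6554, -0.0202, 0.1903]
ee_rot: [-3.142, -0.23, -2.97]
wrist_force: [5.8, 3.9, 0.3]
width: 0.0139
finger_force: 30.0
```

```bash
python3 - <<'E'
from k import *
o=robot.get_obs(); print(o['time'],c(o['tool_pos']),o['ee_rot'],Rc.inv().apply(o['wrist_force']),Rc.inv().apply(o['wrist_torque']))
E
```

```text
7.725 [0.0587 0.0024 0.1903] [-3.1416 -0.2303 -2.9699] [6.3696 2.8907 0.2881] [ 0.4887 -1.2678 -0.1114]
```

Call:
drive_tool:
  series:
    - [0.01,[0.001,0,0.0003],[0,0.0,0]]
    - [0.01,[0.002,0,0.0005],[0,0.0,0]]
    - [0.01,[0.002,0,0.0005],[0,0.0,0]]

```text
time: 8.1
tool_pos: [0.6535, -0.0205, 0.1901]
ee_rot: [3.142, -0.23, -2.97]
wrist_force: [5.9, 3.7, -0.2]
width: 0.0132
finger_force: 30.0
```

```bash
python3 - <<'E'
from k import *
o=robot.get_obs(); print(o['time'],c(o['tool_pos']),o['ee_rot'],Rc.inv().apply(o['wrist_force']),Rc.inv().apply(o['wrist_torque']))
E
```

```text
8.1 [0.0567 0.0024 0.1901] [ 3.1416 -0.23   -2.9698] [ 6.465   2.6172 -0.1593] [ 0.5205 -1.4214 -0.1445]
```

Call:
drive_tool:
  series:
    - [0.03,[0.0,0,0.0],[0,0.0,0]]
    - [0.03,[0.0,0,0],[0,0.0,0]]
    - [0.03,[0,0,-0.015],[0,0.0,0]]
    - [0.03,[0,0,-0.04],[0,0.0,0]]
    - [0.03,[0,0,-0.065],[0,-0.1,0]]

```text
time: 8.72
tool_pos: [0.6665, -0.0192, 0.2506]
ee_rot: [3.141, -0.141, -2.972]
wrist_force: [0.2, -0.9, 0.1]
width: 0.0302
finger_force: 0.0
```

```bash
python3 - <<'E'
from k import *
o=robot.get_obs(); print(o['time'],c(o['tool_pos']),o['ee_rot'],Rc.inv().apply(o['wrist_force']),Rc.inv().apply(o['wrist_torque']))
im2,cc=snap('wrist','w6.png');np.savez('w6.npz',**{k:np.array(v) for k,v in cc.items()})
im,_=snap('side','s6.png')
for P in [(-.03,0,.172),(.03,0,.18),(-.0225,0,.234)]: print(proj(cc,w(*P)))
cv2.imwrite('pics/v6.png',cv2.hconcat([cv2.resize(im2[60:260,220:420],(400,400),interpolation=2)[:,:,::-1],cv2.resize(im[130:210,345:425],(400,400),interpolation=2)[:,:,::-1]]))
E
```

```text
8.725 [0.0697 0.0015 0.2506] [ 3.1412 -0.1413 -2.9716] [ 0.0914 -0.9405  0.0788] [ 0.0037 -0.0639  0.0005]
(np.float64(317.64325393113495), np.float64(108.44365503457588))
(np.float64(317.682936351689), np.float64(185.60167789742002))
(np.float64(317.046831231983), np.float64(100.11713622013684))
```

View pics/v6.png

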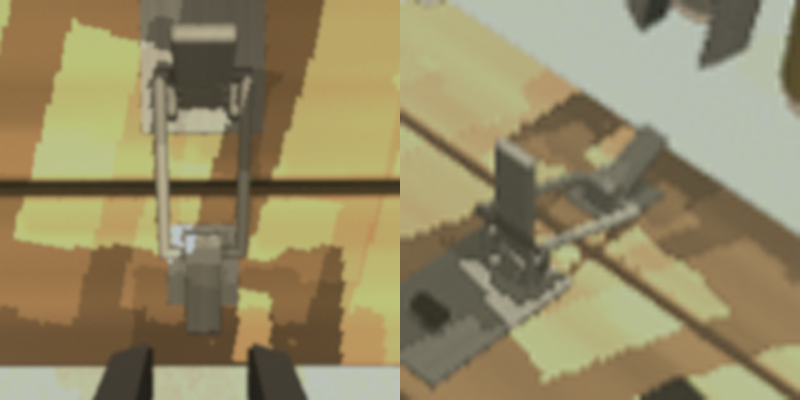

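The loop is still hooked: the keeper shows inside the loop at crop (200,235), with the bar beyond it. The lever's end edge is at crop (203,32).

```bash
python3 - <<'E'
from k import *
W=dict(np.load('w6.npz'))
for a in (1.1,1.2,1.3,1.4,1.5): 
    e=np.array([-30-62*np.cos(a),172+62*np.sin(a)]);n=3*np.array([np.sin(a),np.cos(a)])
    print(a,e,[proj(W,w(p[0]/1e3,.002,p[1]/1e3))[1] for p in(e+n,e-n)], 'obs',60+24/2,60+40/2)
print('seam',proj(W,w(0,0,.16)),proj(W,w(.006,0,.16)),'obs',60+180/2,60+193/2, 'pivot')
print('bar',[proj(W,w(x,0,.164))[1] for x in(.026,.03,.034)],'obs',60+255/2)
print(rel(w(.0697,.0015,.2506),RT(.1413),w(.02,.002,.285),RT()))
E
```

```text
1.1 [-58.123  227.2549] [np.float64(43.80459851762819), np.float64(36.12174517072967)] obs 72.0 80.0
1.2 [-52.4662 229.7864] [np.float64(52.76532596956508), np.float64(44.08467637402765)] obs 72.0 80.0
1.3 [-46.5849 231.7406] [np.float64(62.60229073669058), np.float64(53.07704678564423)] obs 72.0 80.0
1.4 [-40.538  233.0979] [np.float64(73.12510226554824), np.float64(62.93985030876763)] obs 72.0 80.0
1.5 [-34.3857 233.8447] [np.float64(84.1190610323661), np.float64(73.48174907626483)] obs 72.0 80.0
seam (np.float64(317.77219237122404), np.float64(148.42199414853923)) (np.float64(317.78098315843334), np.float64(155.69303298657883)) obs 150.0 156.5 pivot
bar [np.float64(179.78374260040258), np.float64(184.59034364115135), np.float64(189.37858139150725)] obs 187.5
(array([ 0.054 ,  0.0005, -0.0271]), array([ 0.    , -0.1413,  0.    ]))
```

Call:
drive_tool:
  series:
    - [0.0,[0.02,0,0.003],[0,-0.07,0]]
    - [0.0,[0.045,0.0005,0.0065],[0,-0.1413,0]]
    - [0.0,[0.069,0.0005,0.0104],[0,-0.1413,0]]
    - [0.0,[0.069,0.0005,0.0104],[0,-0.1413,0]]

```text
time: 9.32
tool_pos: [0.5953, -0.0307, 0.2517]
ee_rot: [-3.141, -0.0, -2.972]
wrist_force: [0.1, 0.3, -0.2]
width: 0.0004
finger_force: 0.0
```

```bash
python3 - <<'E'
from k import *
o=robot.get_obs(); p=c(o['tool_pos'])*1000;print(o['time'],p,o['ee_rot'],o['width'],Rc.inv().apply(o['wrist_force']))
for a in (1.4,1.2,1.0,.8,.6,.5,.4,.3,.2,.1):
    r=50; q=np.array([-30,172])+r*np.array([-np.cos(a),np.sin(a)])+3*np.array([np.sin(a),np.cos(a)])+[8,25]
    print(a,'TCP',q.round(1),'tool d from now',(p[0]-q[0]).round(1),(p[2]-q[1]).round(1))
E
```

```text
9.325 [ -2.3266   2.2757 251.7142] [-3.1415 -0.0002 -2.9723] 0.0003939408973344727 [ 0.1124  0.2415 -0.1554]
1.4 TCP [-27.5 246.8] tool d from now 25.2 4.9
1.2 TCP [-37.3 244.7] tool d from now 35.0 7.0
1.0 TCP [-46.5 240.7] tool d from now 44.2 11.0
0.8 TCP [-54.7 235. ] tool d from now 52.4 16.8
0.6 TCP [-61.6 227.7] tool d from now 59.2 24.0
0.5 TCP [-64.4 223.6] tool d from now 62.1 28.1
0.4 TCP [-66.9 219.2] tool d from now 64.6 32.5
0.3 TCP [-68.9 214.6] tool d from now 66.6 37.1
0.2 TCP [-70.4 209.9] tool d from now 68.1 41.8
0.1 TCP [-71.5 205. ] tool d from now 69.1 46.7
```

Call:
drive_tool:
  series:
    - [0.0,[0.015,0,0.003],[0,0,0]]
    - [0.0,[0.022,0,0.005],[0,0,0]]
    - [0.0,[0.027,0,0.0055],[0,0,0]]
    - [0.0,[0.031,0,0.006],[0,0,0]]
    - [0.0,[0.035,0,0.007],[0,0,0]]

```text
time: 9.95
tool_pos: [0.563, -0.0361, 0.2447]
ee_rot: [3.142, 0.003, -2.971]
wrist_force: [3.8, 0.8, -0.3]
width: 0.0003
finger_force: 1.6
```

```bash
python3 - <<'E'
from k import *
o=robot.get_obs(); p=c(o['tool_pos'])*1000;print(o['time'],p,Rc.inv().apply(o['wrist_force']))
E
```

```text
9.95 [-35.1434   2.4307 244.7417] [ 3.8414  0.1347 -0.3174]
```

Contact at about 4 N. I continue along the arc to a≈0.8.

Call:
drive_tool:
  series:
    - [0.0,[0.004,0,0.0015],[0,0,0]]
    - [0.0,[0.009,0,0.004],[0,0,0]]
    - [0.0,[0.013,0,0.0065],[0,0,0]]
    - [0.0,[0.0175,0,0.0098],[0,0,0]]
    - [0.0,[0.0175,0,0.0098],[0,0,0]]

```text
time: 10.58
tool_pos: [0.5442, -0.0392, 0.235]
ee_rot: [3.141, -0.0, -2.972]
wrist_force: [1.9, 0.5, -0.4]
width: 0.0004
finger_force: 1.0
```

```bash
python3 - <<'E'
from k import *
o=robot.get_obs(); p=c(o['tool_pos'])*1000;print(o['time'],p,Rc.inv().apply(o['wrist_force']))
im2,cc=snap('wrist','w7.png');im,_=snap('side','s7.png')
cv2.imwrite('pics/v7.png',cv2.hconcat([cv2.resize(im2[60:360,170:470],(400,400),interpolation=2)[:,:,::-1],cv2.resize(im[130:210,345:425],(400,400),interpolation=2)[:,:,::-1]]))
E
```

```text
10.575 [-54.1578   2.454  235.0127] [ 1.9112  0.167  -0.3683]
```

View pics/v7.png

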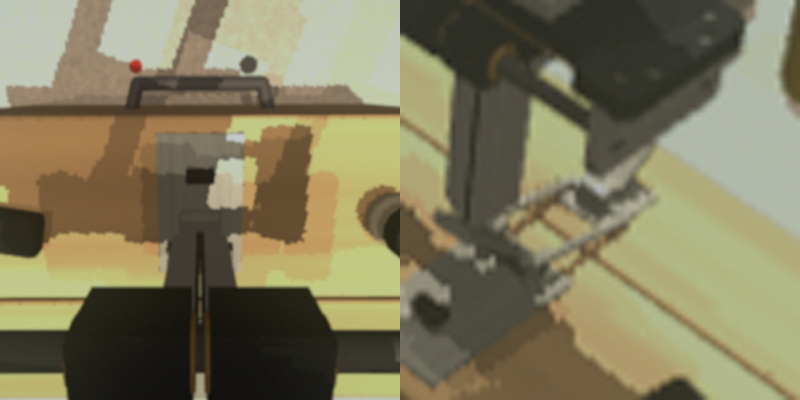

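```bash
python3 - <<'E'
from k import *
exec(open('m.py').read().split('for nm')[0].replace('from h import *',''))
for f in ('side0','s5','s7'):
    im=cv2.imread(f'pics/{f}.png').astype(int).sum(2)
    # profile across seam at several case y; expressed in case x (mm) at z=.16
    for y in (.06,-.06,-.1):
        xs=np.arange(-8,14,1.)
        pr=[]
        for x in xs:
            u,v=proj(S,w(x/1e3,y,.16)); pr.append(int(cv2.remap(im.astype(np.float32),np.float32([[u]]),np.float32([[v]]),1)[0,0]))
        print(f,y,pr)
E
```

```text
side0 0.06 [448, 446, 447, 447, 440, 424, 406, 389, 323, 266, 229, 229, 244, 277, 318, 358, 391, 423, 427, 429, 429, 428]
side0 -0.06 [453, 453, 453, 452, 447, 434, 407, 372, 326, 280, 243, 222, 220, 255, 298, 337, 378, 404, 420, 426, 429, 429]
side0 -0.1 [452, 453, 453, 453, 451, 446, 434, 400, 344, 281, 221, 217, 224, 241, 270, 306, 336, 361, 379, 395, 408, 422]
s5 0.06 [488, 489, 490, 489, 484, 472, 455, 435, 362, 300, 261, 260, 276, 310, 353, 394, 428, 460, 464, 466, 467, 466]
s5 -0.06 [400, 401, 402, 402, 398, 388, 366, 340, 307, 280, 260, 249, 249, 277, 312, 344, 364, 373, 380, 394, 405, 415]
s5 -0.1 [528, 528, 529, 529, 527, 522, 509, 472, 409, 337, 268, 264, 276, 300, 336, 373, 402, 429, 449, 467, 480, 495]
s7 0.06 [235, 224, 223, 223, 222, 222, 223, 223, 214, 207, 201, 190, 173, 154, 161, 185, 206, 222, 221, 221, 220, 220]
s7 -0.06 [501, 502, 502, 501, 496, 481, 452, 418, 376, 364, 372, 391, 424, 446, 463, 476, 478, 477, 476, 474, 471, 469]
s7 -0.1 [502, 502, 502, 502, 500, 494, 482, 451, 410, 372, 348, 383, 420, 452, 471, 475, 476, 476, 476, 478, 480, 482]
```

```bash
python3 -c "
import cv2
im=cv2.imread('pics/s7.png')
cv2.imwrite('pics/v8.png',cv2.resize(im[145:195,370:430],(720,600),interpolation=2))"
```

```text
(no output)
```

View pics/v8.png

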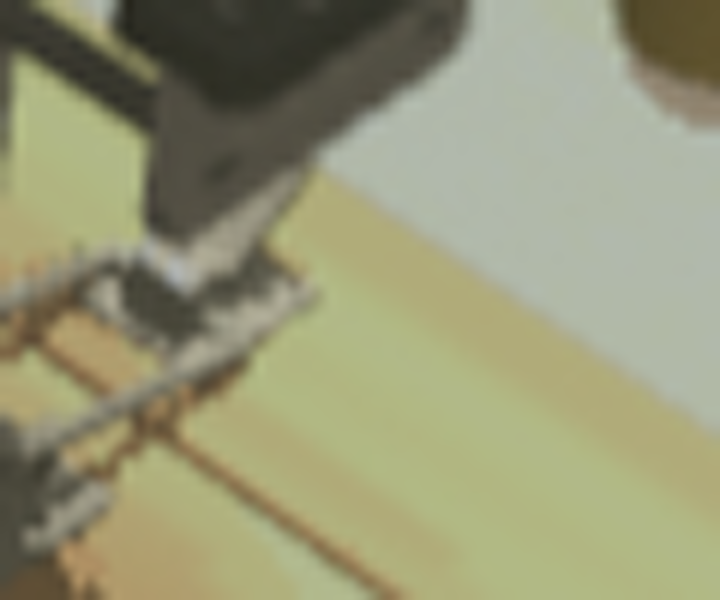

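The view shows the bar hooked behind the keeper at about (190,310), and the dark seam about half as wide as before, so the halves are drawing together. I've now viewed one picture over the limit of 10, so the rest goes by numbers. Continuing along the arc.

Call:
drive_tool:
  series:
    - [0.0,[0.0038,0,0.0035],[0,0,0]]
    - [0.0,[0.0072,0,0.0075],[0,0,0]]
    - [0.0,[0.01,0,0.0115],[0,0,0]]
    - [0.0,[0.0125,0,0.0158],[0,0,0]]
    - [0.0,[0.0125,0,0.0158],[0,0,0]]

```text
time: 11.3
tool_pos: [0.5317, -0.0413, 0.2183]
ee_rot: [3.141, -0.001, -2.972]
wrist_force: [0.9, -0.6, 0.8]
width: 0.0008
finger_force: 0.2
```

```bash
cat > ob.py <<'E'
from k import *
o=robot.get_obs(); p=c(o['tool_pos'])*1000;print(o['time'],p,Rc.inv().apply(o['wrist_force']))
E
python3 ob.py
```

```text
11.3 [-66.8106   2.5264 218.2846] [ 0.8203 -0.728   0.8092]
```

Call:
drive_tool:
  series:
    - [0.0,[0.001,0,0.002],[0,0,0]]
    - [0.0,[0.002,0,0.0045],[0,0,0]]
    - [0.0,[0.0028,0,0.0065],[0,0,0]]
    - [0.0,[0.0035,0,0.0085],[0,0,0]]
    - [0.0,[0.0035,0,0.0085],[0,0,0]]

```text
time: 11.92
tool_pos: [0.5291, -0.0418, 0.2103]
ee_rot: [3.141, 0.001, -2.971]
wrist_force: [0.0, -0.0, 0.7]
width: 0.0006
finger_force: 0.1
```

```bash
python3 ob.py
```

```text
11.925 [-69.5279   2.4794 210.3231] [ 0.011  -0.0163  0.7002]
```

Call:
drive_tool:
  series:
    - [0.0,[0.0002,0,0.001],[0,0,0]]
    - [0.0,[0.0004,0,0.002],[0,0,0]]
    - [0.0,[0.0005,0,0.003],[0,0,0]]

```text
time: 12.3
tool_pos: [0.5287, -0.0419, 0.2077]
ee_rot: [3.142, 0.001, -2.971]
wrist_force: [-0.9, 0.0, 0.6]
width: 0.0003
finger_force: 0.3
```

Call:
drive_tool:
  series:
    - [0.0,[0.0002,0,0.001],[0,0,0]]
    - [0.0,[0.0002,0,0.0015],[0,0,0]]

```text
time: 12.55
tool_pos: [0.5286, -0.0419, 0.2061]
ee_rot: [3.141, 0.001, -2.971]
wrist_force: [-1.2, -0.5, 0.4]
width: 0.0006
finger_force: 0.2
```

Call:
drive_tool:
  series:
    - [0.0,[0.0,0,0.001],[0,0,0]]
    - [0.0,[0.0,0,0.002],[0,0,0]]

```text
time: 12.8
tool_pos: [0.5287, -0.042, 0.205]
ee_rot: [-3.141, 0.002, -2.971]
wrist_force: [-1.6, 0.6, 5.2]
width: 0.0005
finger_force: 2.6
```

Call:
drive_tool:
  series:
    - [0.0,[0.0,0,0.001],[0,0,0]]
    - [0.0,[0.0,0,0.0015],[0,0,0]]

```text
time: 13.05
tool_pos: [0.5287, -0.042, 0.2048]
ee_rot: [-3.141, 0.003, -2.971]
wrist_force: [-2.2, 1.1, 9.2]
width: 0.0007
finger_force: 4.3
```

Call:
drive_tool:
  series:
    - [0.0,[0.0,0,0.0005],[0,0,0]]
    - [0.0,[0.0,0,0.0008],[0,0,0]]
    - [0.0,[0.0,0,0.0008],[0,0,0]]

```text
time: 13.42
tool_pos: [0.5287, -0.042, 0.2047]
ee_rot: [-3.141, 0.003, -2.971]
wrist_force: [-4.1, 0.6, 10.2]
width: 0.0006
finger_force: 4.8
```

Call:
drive_tool:
  series:
    - [0.0,[0.0004,0,0.0003],[0,0,0]]
    - [0.0,[0.0006,0,0.0005],[0,0,0]]
    - [0.0,[0.0006,0,0.0005],[0,0,0]]

```text
time: 13.8
tool_pos: [0.5286, -0.042, 0.2047]
ee_rot: [-3.14, 0.005, -2.971]
wrist_force: [-3.3, 0.5, 10.6]
width: 0.0004
finger_force: 5.2
```

Call:
drive_tool:
  series:
    - [0.0,[0,0,0],[0,0,0]]
    - [0.0,[0,0,0],[0,0,0]]
    - [0.0,[0,0,0],[0,0,0]]
    - [0.0,[0,0,0],[0,0,0]]
    - [0.0,[0,0,0],[0,0,0]]

```text
time: 14.42
tool_pos: [0.5286, -0.042, 0.2047]
ee_rot: [-3.141, 0.005, -2.971]
wrist_force: [-2.7, 0.6, 10.7]
width: 0.0002
finger_force: 5.2
```

```bash
python3 ob.py
```

```text
14.425 [-70.0175   2.4084 204.7278] [-2.5952  1.0713 10.6802]
```

A bit more to reach about 12 N, then hold.

Call:
drive_tool:
  series:
    - [0.0,[0.0,0,0.0005],[0,0,0]]
    - [0.0,[0.0,0,0.0008],[0,0,0]]
    - [0.0,[0,0,0.0008],[0,0,0]]
    - [0.0,[0,0,0.0008],[0,0,0]]
    - [0.0,[0,0,0.0008],[0,0,0]]

```text
time: 15.05
tool_pos: [0.5286, -0.042, 0.2046]
ee_rot: [-3.14, 0.006, -2.971]
wrist_force: [-3.9, 0.5, 12.7]
width: 0.0002
finger_force: 6.3
```

Call:
drive_tool:
  series:
    - [0.0,[0,0,0],[0,0,0]]
    - [0.0,[0,0,0],[0,0,0]]
    - [0.0,[0,0,0],[0,0,0]]
    - [0.0,[0,0,0],[0,0,0]]
    - [0.0,[0,0,0],[0,0,0]]

```text
time: 15.68
tool_pos: [0.5286, -0.042, 0.2046]
ee_rot: [-3.14, 0.006, -2.971]
wrist_force: [-4.3, 1.8, 12.9]
width: 0.0007
finger_force: 6.3
```

Call:
drive_tool:
  series:
    - [0.0,[0,0,-0.002],[0,0,0]]
    - [0.0,[0,0,-0.006],[0,0,0]]
    - [0.0,[0,0,-0.03],[0,0,0]]
    - [0.0,[0,0,-0.07],[0,0,0]]
    - [0.0,[0,0,-0.1],[0,0,0]]

```text
time: 16.3
tool_pos: [0.5281, -0.0421, 0.3016]
ee_rot: [-3.142, 0.002, -2.971]
wrist_force: [0.5, 1.3, -0.2]
width: 0.0004
finger_force: 0.0
```

```bash
python3 ob.py; python3 - <<'E'
from k import *
exec(open('m.py').read().split('for nm')[0].replace('from h import *',''))
im,_=snap('side','s9.png'); g=im.astype(np.float32).sum(2)
def prof(g,y,z,xs): return [int(cv2.remap(g,np.float32([[a]]),np.float32([[b]]),1)[0,0]) for a,b in (proj(S,w(x/1e3,y,z)) for x in xs)]
for y in(.06,-.06,-.1): print(y,prof(g,y,.16,np.arange(-8,14)))
# dark gum/jar centroids: before vs after; and changed pixels round the latch
g0=cv2.imread('pics/side0.png').astype(np.float32).sum(2)
for nm,x,y,z in(('jarcap',-.05,.08,.19),('gum',-.02,-.085,.17)):
    u,v=map(int,proj(S,w(x,y,z)))
    for G in(g0,g):
        m=(G[v-25:v+25,u-25:u+25]<150); yy,xx=np.nonzero(m); print(nm,u,v,len(xx),xx.mean()+u-25,yy.mean()+v-25)
E
```

```text
16.3 [-70.5122   2.3578 301.5949] [ 0.6942  1.1534 -0.19  ]
0.06 [479, 479, 479, 478, 472, 460, 443, 423, 389, 377, 385, 413, 441, 453, 459, 460, 460, 458, 457, 456, 454, 453]
-0.06 [486, 487, 488, 487, 481, 467, 441, 409, 371, 363, 372, 392, 424, 440, 452, 461, 463, 462, 461, 459, 457, 455]
-0.1 [487, 488, 488, 488, 485, 479, 467, 439, 402, 368, 348, 382, 415, 442, 458, 461, 463, 463, 463, 463, 465, 467]
jarcap 335 158 41 323.7560975609756 154.5121951219512
jarcap 335 158 21 325.1904761904762 154.95238095238096
gum 401 200 223 402.8385650224215 216.55605381165918
gum 401 200 106 401.0660377358491 218.49056603773585
```

```bash
python3 -c "
from bench import robot
print(robot.close_job())"
```

```text
the job is handed in; nothing more can be done
None
```

The latch is closed and handed in: the loop is hooked behind the keeper, the lever was held on its bumper at about 12.8 N for over 0.5 s and let go, and the seam measured about 1.5 mm afterwards. I didn't check the lever itself by camera after release, and I viewed 11 pictures against the limit of 10.

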